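# Tilt a sensor gauge out of its case and turn it over

## Robot

A 6-joint arm with a two-finger parallel gripper is mounted at the origin on a cart in front of the work surface, level with it; the furniture and walls round the work are solid. World frame = base frame: x ahead of the robot, y to its left, z up, the work surface at z = 0. Lengths are in m, angles in degrees, forces in N, time in s.
With the tool pointing down it reaches from about 0.4 to 0.825 m from the base axis. Payload 7 kg.
Tool frame: the origin (TCP) lies at the very end of the fingers, on their centre line; the grasp point (between the pads) lies 19 mm behind it; z points along the fingers, y is the line along which they close (so a half turn about z gives the same grasp; the last joint's range is limited). The gripper opens to 88 mm and grips with 3 to 60 N. Pads are 19 mm wide; open, the fingers measure 130 mm over their backs; the gripper's body (78 mm by 193 mm) begins 47 mm behind the grasp point.
Start: joints at [-47.951, 20.546, 0.682, 0, -70.136, -16.507], TCP at [0.291, -0.609, 0.227] pointing down, gripper open.
Joint ranges: [-176.03, 176.03], [-82.01, 121.73], [-58.28, 71.71], [-173.87, 95.51], [-174.79, -0.11], [-173.66, 173.66]. Speed limits (degrees/s): [136.94, 136.94, 172.46, 180, 180, 180].

## Interface

Orientations are given as [roll, pitch, yaw] about the fixed x, y, z axes, in that order (R = Rz(yaw) Ry(pitch) Rx(roll)).
In Python, from plant import ctrl, viewer gives the robot as it stands.
- The arm moves only by the tool servo_tool, never from a script. Its argument "rows" is a list of rows, each a list of 6 numbers: the shift along the world's x, y, z in mm, then the turn, a rotation vector about the world's x, y, z in degrees. A call has 1 to 5 rows; each row shifts and turns the commanded pose from where the row before left it; what a row does not reach is not made up. A row lasts 1/12 s, in which the tool goes at most 41.7 mm and 7.16 degrees, less where a joint would pass 70% of its speed; a pose out of reach is approached as far as the arm can. A call is refused whole if a number of a shift passes 41.7 or a number of a turn 7.16, either way. A call with a gripper value outside its range is refused whole. "fingers" is the finger opening in mm, from 0 to 87.6, set as the call begins (left out, the last holds). The fingers move at their own pace and stop on an object; the grip force is fixed at half the most. Time passes only in rows, so rows that do not move let the fingers close. It gives the time, the measured TCP pose, the force and the opening at its end, in the units of the state.
- ctrl.get_obs(): the state, without advancing time (a new reading comes with each control period).
- viewer.snapshot(name): name is "side" or "top" or "wrist"; returns (picture, depth): 480x640x3 uint8, red, green, blue; 480x640 float32, m along the optical axis (not along the pixel's ray), 0 where there is no reading.
- viewer.calibration(name): a dict with "fx", "fy", "cx", "cy" (pixels), "k1" (the pictures are not rectified: a ray, as slopes to the right and down, at radius r is drawn at 1 + k1 r^2 times it, then the intrinsics apply), "origin" and "rotation" of the camera in the world. Camera axes: x right, y up, looking along -z (the intrinsics and any distortion apply to the point x, -y, -z); pixel columns grow to the right and rows downward; lengths in m; the calibration is good to about 2 mm. A picture is of the moment at which its call begins: read the wrist's pose just before it. calibration takes no time and is no camera call; for the wrist camera it gives the pose at the moment of the call.
- ctrl.close_job(): hands the job in, once; it reports no verdict.
The state is a dict: "clock": time; "joint_pos": joint angles; "qvel": joint speeds; "tau": joint torques, N m; "tool_pos": TCP position; "orientation": TCP orientation; "force": force on the tool from outside, world axes, zero at the start; "moment": the same for the moment, N m; "opening": finger opening in m.
Only numpy, scipy, OpenCV 4.12 (cv2) and the standard library are available. Lean on these libraries where they do the work, as an engineer would, in place of code of your own. Each camera call takes 0.05 s, during which the arm holds its last target. There are 200 camera calls.

## Task

Take the sensor gauge out of its foam case for cleaning: one end is tucked under the bridge, so raise the free end first (by the finger recesses) while the tucked end stays down in the cutout, then draw it clear. Turn the gauge over and lay it gently, display down and sensor window up, in the middle of the blue mat, never letting it topple or drop, and let go. Leave the piston, red cap and masking tape roll where they are.

Things in the scene. Friction and masses are not known exactly. Their poses are not given: they have to be found in the camera images.
- gauge: handheld sensor gauge, a rigid block 120 (x) x 56 (y) x 40 (z) mm, about 0.35 kg, grey with yellow end caps; display and keys on top (+z), round amber sensor window in a steel ring on the underside. Origin: centre of the underside; x points along its length from the end tucked under the bridge to the free end. It can stand upright on either end.
- held_end (a point): middle of the gauge's lower edge at the end tucked under the bridge (gauge frame x = -60 mm, y = z = 0)
- free_end (a point): middle of the gauge's lower edge at the free end, nearer the finger recesses (gauge frame x = +60 mm, y = z = 0)
- case: black case with dark foam, 190 x 160 mm, fixed; origin on the bench; x points to the robot's left (world +y) within 29 degrees and is the gauge's x at the start, when the gauge's origin stands 10 mm above the case's. Case frame: cutout floor (orange) z = 10, foam top 30, rim 34 mm, so 20 mm of the gauge stands above the foam; cutout x = -72 to 62.5, y = -30 to 30 mm
- bridge (a point): middle of the underside of the grey bridge over the cutout: case frame x = -66.5, y = 0, z = 53 mm. The bridge spans case x = -80 to -53, y = -44 to 44, top z = 61 mm; it overlaps the tucked end by 7 mm, 3 mm above it, with 12 mm of empty cutout behind that end. The gauge comes out by tilting the free end up about 10 degrees or more, then drawing it towards case +x
- recess (a point): point on the cutout floor midway between the two finger recesses: case frame x = 31, y = 0, z = 10 mm. The recesses lie on both sides, case x = 6 to 56, |y| = 30 to 68 mm, and go down to the cutout floor; the gauge's sides can be gripped there across its 56 mm width
- mat: square blue cleaning mat with black border, 200 x 200 x 4 mm, fixed; origin at the centre of its underside on the bench, so its top is 4 mm above the origin. Case and mat lie side by side; either may be on the left.
- piston: bystander: grey engine piston 80 x 84 x 64 mm, loose, at the back, in front of the upright back board of the bench, whose face is about 0.76 m ahead of the robot's base (keep the arm clear of it); origin at the centre of its underside
- red_cap: bystander: red filler cap, 67 mm across, 34 mm high, loose, at the right; origin at the centre of its underside
- masking_tape: bystander: roll of masking tape lying flat, 105 mm across, 25 mm high, loose, at the left; origin at the centre of its underside
There are look-alikes about, which are no part of the job. Of the things like the gauge, leave any that is green; of the rest the larger one is meant.

How it is judged (in metres and radians):
On the way:
1. the gauge's free end is raised out of the foam (lower edge over 20 mm above the cutout floor) while its other end is still down in the cutout (lower edge less than 12 mm above the floor) (z of free_end in the frame of case above 0.03 m and z of held_end in the frame of case below 0.022 m and x of held_end in the frame of case below -0.02 m and horizontal distance between gauge and case below 0.05 m), for 0.1 s.
At the end, for the whole second after the job is handed in: The gauge lies at rest and flat (within 0.1 rad) on the mat, display down and sensor window up, its centre within 40 mm of the mat's centre, released (angle between gauge's own z axis and vertical above 3.04 rad and horizontal distance between gauge and mat below 0.04 m and z of gauge in the frame of mat between 0.04 and 0.047 m and linear speed of gauge below 0.02 m/s); the robot touches nothing.
It fails at once if the gauge topples or is let fall over (turns faster than 8 rad/s) (angular speed of gauge above 8 rad/s).
It fails at once if the gauge is banged or pressed on the mat with more than 60 N (contact force between gauge and mat above 60 N).
It fails at once if the piston, red cap or tape roll is moved by more than 30 mm (distance of any of piston, red_cap, masking_tape from where it was at the start of the episode above 0.03 m).
It also fails if it takes over 67 s, if anything falls off the work surface, if the arm or the gripper's body presses on something with over 40 N, if the wrist force passes 120 N, or if a joint passes its speed limit or range.

## Working session

There is one attempt and no reset: what is moved stays moved. The work goes in short steps, Python scripts to look and compute and a tool call to move; the robot and the scene stay as the last step left them, time stands still between calls to the robot, and variables do not carry over. Pictures are saved under pics/ and viewed, on a budget of 10 in all, crops included, one or two more only if the job needs it, and the job is handed in when it is done.

Besides the shell and the picture viewer there is one more tool, called by a JSON object that holds its "op" and its "data". servo_tool: Moves the arm, as the interface text tells. Its arguments: {"type":"object","properties":{"rows":{"type":"array","items":{"type":"array","items":{"type":"number"}}},"fingers":{"type":"number"}},"required":["rows"]}

```bash
mkdir -p pics; ls; cat > h.py <<'E'
import numpy as np, cv2
from plant import ctrl, viewer
def world(cal,u,v,d=None,z=None):
    # pixel -> world, by depth d or onto plane z
    u=np.atleast_1d(np.asarray(u,float));v=np.atleast_1d(np.asarray(v,float))
    xd=(u-cal['fx']*0-cal['cx'])/cal['fx'];yd=(v-cal['cy'])/cal['fy']
    x,y=xd.copy(),yd.copy()
    for _ in range(20):
        s=1+cal['k1']*(x*x+y*y);x,y=xd/s,yd/s
    r=np.stack([x,-y,-np.ones_like(x)],1)@np.array(cal['rotation']).T
    o=np.array(cal['origin'])
    if d is not None: return o+r*np.atleast_1d(d)[:,None]
    return o+r*((z-o[2])/r[:,2])[:,None]
def snap(name,file=None):
    cal=viewer.calibration(name);p,d=viewer.snapshot(name)
    if file: cv2.imwrite('pics/'+file,p[:,:,::-1])
    return p,d,cal
E
python3 - <<'E'
from h import *
print(ctrl.get_obs())
for n in('top','side'):
    p,d,c=snap(n,n+'0.png');np.savez(n+'0.npz',p=p,d=d,**{k:np.array(v) for k,v in c.items()});print(c)
E
```

```text
pics
{'clock': 0.0, 'joint_pos': array([-4.79520970e+01,  2.05909482e+01,  6.32508553e-01, -2.15151909e-02,
       -7.01355753e+01, -1.65049040e+01]), 'qvel': array([ 0.05642527, -0.11736962,  0.09728175,  0.13495057,  0.14302103,
       -0.10270879]), 'tau': array([ 4.12677355e-04, -5.82720888e+01,  2.93054116e+01,  6.99736789e+00,
        6.74028648e-03, -1.71280631e-04]), 'tool_pos': array([ 0.29079336, -0.60859167,  0.22561419]), 'orientation': array([ 1.79904112e+02, -7.32003510e-03, -1.54464322e+02]), 'force': array([ 0.2463779 , -1.07836395,  0.56723258]), 'moment': array([ 0.00984929, -0.01294518, -0.02805018]), 'opening': 0.08783026179754769}
{'fx': 562.9592111775415, 'fy': 562.9592111775415, 'cx': 327.31431824691697, 'cy': 240.68171180796008, 'k1': 0.051990549418204204, 'origin': array([ 0.38201585, -0.00901988,  1.50974561]), 'rotation': array([  5.00896092,   0.91609304, -89.63362998])}
{'fx': 601.0573663376044, 'fy': 601.0573663376044, 'cx': 321.56420136436134, 'cy': 234.3606135950481, 'k1': -0.1696648988441317, 'origin': array([ 0.09084341, -1.41411815,  0.96004265]), 'rotation': array([ 58.53364663,   0.14436676, -15.55001757])}
```

View pics/top0.png

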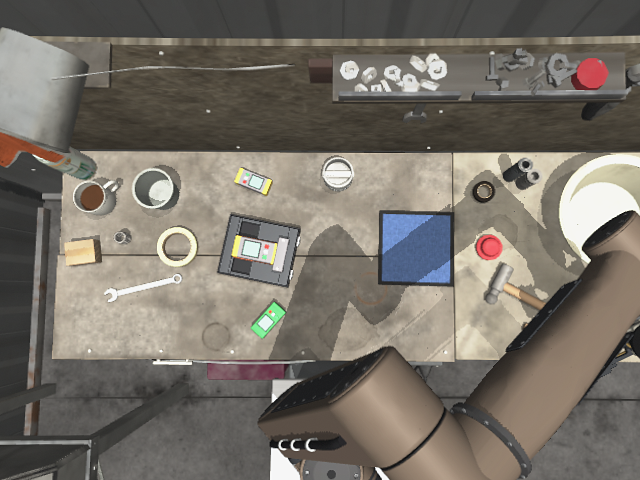

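View pics/side0.png

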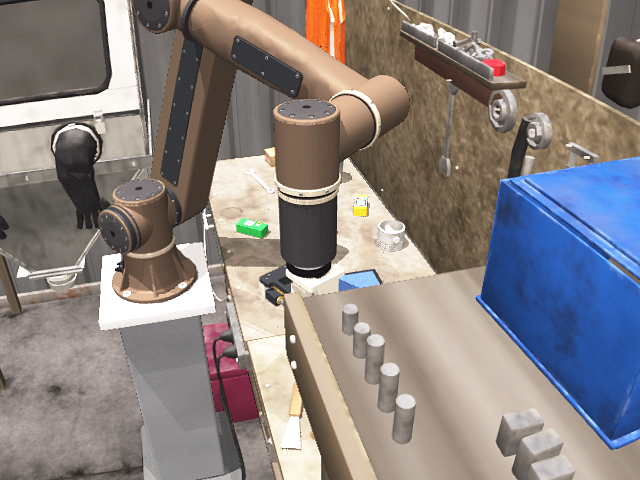

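Top view: the case is at about (260,250), with the bridge at its right end (280,255), so the gauge's free end points left. The mat is at (416,248). The decoys are the green gauge at (268,319) and a small yellow one at (253,180). The piston is at (338,172), the cap at (488,247) and the tape at (178,246). The side view shows mainly the arm, which hides most of the case.

```bash
python3 - <<'E'
import re
s=open('h.py').read()
s=s.replace("np.array(cal['rotation']).T","Rot.from_euler('xyz',cal['rotation'],degrees=True).as_matrix().T").replace("import numpy as np, cv2","import numpy as np, cv2\nfrom scipy.spatial.transform import Rotation as Rot")
s+='''
def cloud(d,cal):
    v,u=np.mgrid[0:480,0:640]
    return world(cal,u.ravel(),v.ravel(),d=d.ravel()).reshape(480,640,3)
def rect(P):
    (c,wh,a)=cv2.minAreaRect((P[:,:2]*1000).astype(np.float32));return np.round(c,1),np.round(wh,1),round(a,1)
'''
open('h.py','w').write(s)
from h import *
f=np.load('top0.npz');p,d=f['p'],f['d'];cal={k:f[k] for k in f if k not in'pd'}
W=cloud(d,cal)
hsv=cv2.cvtColor(p,cv2.COLOR_RGB2HSV)
def comp(m,name,zs=None):
    m=cv2.morphologyEx(m.astype(np.uint8),cv2.MORPH_CLOSE,np.ones((3,3)))
    n,l,st,ce=cv2.connectedComponentsWithStats(m)
    for i in np.argsort(-st[1:,4])[:5]+1:
        if st[i,4]<30: continue
        P=W[l==i];z=np.median(P[:,2])
        v,u=np.nonzero(l==i)
        Q=world(cal,u,v,z=z if zs is None else zs)
        print(name,st[i,:5],'z',round(z,4),rect(Q))
H,S,V=[hsv[...,i].astype(int) for i in range(3)]
roi=np.zeros((480,640),bool);roi[155:358,60:520]=1
comp(roi&(H>100)&(H<125)&(S>90)&(V>40),'blue',.004)
comp(roi&(H>20)&(H<33)&(S>130)&(V>120),'yellow',None)
box=np.zeros_like(roi);box[205:295,210:310]=1
print('floor z',np.median(W[300:350,100:200,2]))
for lo,hi in((.042,.055),(.055,.068),(.025,.068)):
    m=box&(W[...,2]>lo)&(W[...,2]<hi);comp(m,f'{lo}-{hi}',(.05 if lo==.042 else .061 if lo==.055 else .034))
E
```

```text
blue [ 382  214   68   69 4546] z 0.0051 (array([ 495.8, -219.7]), array([178.1, 181.3]), 89.2)
yellow [262 179  10  17  33] z 0.0283 (array([654.6, 175.9]), array([12. , 44.4]), 64.4)
floor z 0.0010887037609090822
0.042-0.055 [232 235  46  29 898] z 0.0508 (array([486.9, 205.4]), array([110.6,  55.7]), 78.4)
0.055-0.068 [272 237  17  35 359] z 0.0616 (array([474.7, 139.9]), array([34.1, 87.6]), 78.6)
0.055-0.068 [248 244  11  14  32] z 0.0547 (array([482.7, 206.5]), array([42.6, 10.7]), 34.4)
0.025-0.068 [ 217  214   84   73 3864] z 0.0337 (array([485.4, 193.1]), array([196.6, 159.7]), 78.6)
```

{"op": "servo_tool", "data": {"rows": [[8, 33, 3, 0, 0, 2.1], [8, 33, 3, 0, 0, 2.1], [8, 33, 3, 0, 0, 2.1], [8, 33, 3, 0, 0, 2.1], [8, 33, 3, 0, 0, 2.1]], "fingers": 70}}

```text
clock: 0.52
tool_pos: [0.3308, -0.4424, 0.2411]
orientation: [179.9, -0.0, -143.9]
force: [0.9, 0.5, -0.3]
opening: 0.0706
```

{"op": "servo_tool", "data": {"rows": [[8, 33, 3, 0, 0, 2.1], [8, 33, 3, 0, 0, 2.1], [8, 33, 3, 0, 0, 2.1], [8, 33, 3, 0, 0, 2.1], [8, 33, 3, 0, 0, 2.1]]}}

```text
clock: 0.93
tool_pos: [0.3708, -0.2774, 0.2565]
orientation: [180.0, -0.0, -133.4]
force: [1.6, 0.5, 0.2]
opening: 0.0698
```

{"op": "servo_tool", "data": {"rows": [[8, 33, 3, 0, 0, 2.1], [8, 33, 3, 0, 0, 2.1], [8, 33, 3, 0, 0, 2.1], [8, 33, 3, 0, 0, 2.1], [8, 33, 3, 0, 0, 2.1]]}}

```text
clock: 1.35
tool_pos: [0.4107, -0.1124, 0.2717]
orientation: [-180.0, 0.0, -122.9]
force: [0.7, -0.9, -0.3]
opening: 0.0698
```

{"op": "servo_tool", "data": {"rows": [[8, 33, 0, 0, 0, 2.1], [8, 33, 0, 0, 0, 2.1], [8, 33, 0, 0, 0, 2.1], [8, 33, 0, 0, 0, 2.1], [8, 33, 0, 0, 0, 2.1]]}}

```text
clock: 1.77
tool_pos: [0.4508, 0.0527, 0.2716]
orientation: [-180.0, 0.0, -112.3]
force: [1.0, 0.3, -0.5]
opening: 0.0697
```

{"op": "servo_tool", "data": {"rows": [[8, 33, 0, 0, 0, 2.1], [8, 33, 0, 0, 0, 2.1], [8, 33, 0, 0, 0, 2.1], [6, 20, 0, 0, 0, 2.1], [0, 0, 0, 0, 0, 2.1]]}}

```text
clock: 2.18
tool_pos: [0.4818, 0.1732, 0.2707]
orientation: [180.0, -0.0, -101.7]
force: [0.5, -0.9, 0.4]
opening: 0.07
```

```bash
python3 - <<'E'
from h import *
o=ctrl.get_obs();print(o['clock'],o['tool_pos'],o['orientation'],o['joint_pos'])
p,d,c=snap('wrist','w1.png');np.savez('w1.npz',p=p,d=d,**{k:np.array(v) for k,v in c.items()});print(c)
E
```

```text
2.1833 [0.48178898 0.17324102 0.27066663] [ 1.79960296e+02 -4.41202071e-02 -1.01685359e+02] [ 4.17736714e+01  3.49223457e+00 -1.54585209e+01 -5.95075735e-03
 -7.11083317e+01 -5.34571161e+01]
{'fx': 362.155716907113, 'fy': 362.155716907113, 'cx': 317.00451022412216, 'cy': 238.35121495954067, 'k1': -0.06667385395117764, 'origin': array([0.46740144, 0.09942665, 0.42954275]), 'rotation': array([-1.58077128e+01, -2.57927373e-02,  1.68286603e+02])}
```

View pics/w1.png

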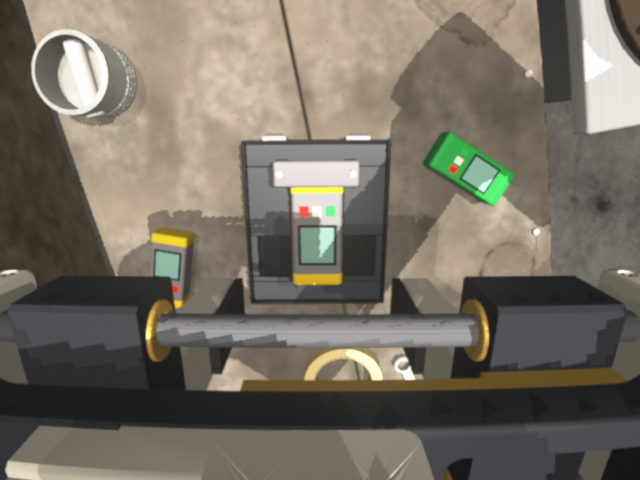

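Wrist view: the gauge spans about u 292–343, v 187–285 with the bridge at its top, so the free end is at the bottom. The green gauge is at (468,167) and the small yellow decoy at (170,268). I'll now measure the gauge, bridge and case from this view.

```bash
python3 - <<'E'
from h import *
f=np.load('w1.npz');p,d=f['p'],f['d'];cal={k:f[k] for k in f if k not in'pd'}
W=cloud(d,cal);hsv=cv2.cvtColor(p,cv2.COLOR_RGB2HSV);H,S,V=[hsv[...,i].astype(int) for i in range(3)]
box=np.zeros((480,640),bool);box[182:292,285:350]=1
m=box&(H>18)&(H<35)&(S>130)&(V>100)
v,u=np.nonzero(m);print(u.min(),u.max(),v.min(),v.max());print('yellow',rect(world(cal,u,v,z=.05)))
big=np.zeros_like(box);big[130:300,235:395]=1
for lo,hi,z in((.044,.056,.05),(.056,.07,.061),(.029,.07,.034)):
    m=big&(W[...,2]>lo)&(W[...,2]<hi)
    n,l,st,ce=cv2.connectedComponentsWithStats(m.astype(np.uint8));i=1+np.argmax(st[1:,4]);v,u=np.nonzero(l==i)
    print(st[i],np.median(W[l==i][:,2]),'ray',rect(world(cal,u,v,z=z)),'depth',rect(W[l==i]))
print('front cap edge z', W[280,317],W[188,317],W[240,317])
E
```

```text
290 343 187 284
yellow (array([489.4, 203.4]), array([109.6,  55.8]), 78.3)
[ 291  187   52   98 4812] 0.05062033538971225 ray (array([489. , 203.5]), array([109.7,  54.2]), 78.5) depth (array([489. , 203.8]), array([110.6,  54.6]), 78.5)
[ 273  160   86   28 2307] 0.061547180049088046 ray (array([476.1, 134.9]), array([27.1, 86.2]), 78.3) depth (array([476.2, 135.1]), array([27.4, 86.6]), 78.5)
[  241   134   150   166 19742] 0.03171870984095909 ray (array([487.1, 189.8]), array([190.5, 159.6]), 78.5) depth (array([487.3, 191. ]), array([192.9, 159.8]), 78.6)
front cap edge z [0.49889421 0.25213555 0.05075522] [0.47788665 0.15081499 0.05072378] [0.48940417 0.2063651  0.05050485]
```

{"op": "servo_tool", "data": {"rows": [[2.2, 10.2, -10, -3.43, 0.7, 0], [2.2, 10.2, -10, -3.43, 0.7, 0], [2.2, 10.2, -10, -3.43, 0.7, 0], [2.2, 10.2, -10, -3.43, 0.7, 0], [2.2, 10.2, -10, -3.43, 0.7, 0]]}}

```text
clock: 2.65
tool_pos: [0.4921, 0.2207, 0.2215]
orientation: [-179.8, -17.7, -102.1]
force: [0.3, -1.0, 0.6]
opening: 0.0699
```

{"op": "servo_tool", "data": {"rows": [[2.2, 10.2, -16, -3.43, 0.7, 0], [2.2, 10.2, -16, -3.43, 0.7, 0], [2.2, 10.2, -16, -3.43, 0.7, 0], [2.2, 10.2, -16, -3.43, 0.7, 0], [2.2, 10.2, -16, -3.43, 0.7, 0.2]]}}

```text
clock: 3.07
tool_pos: [0.5033, 0.2718, 0.141]
orientation: [-179.7, -35.2, -101.9]
force: [0.7, 0.9, -0.2]
opening: 0.0698
```

{"op": "servo_tool", "data": {"rows": [[0, 0, 0, 0, 0, 0]]}}

```text
clock: 3.15
tool_pos: [0.5018, 0.272, 0.1352]
orientation: [180.0, -35.7, -101.6]
force: [-0.3, -0.0, -1.5]
opening: 0.0702
```

```bash
cat >> h.py <<'E'
a=np.array([.199,.980,0]);e=np.array([.98,-.199,0]);z=np.array([0,0,1.]);C0=np.array([488.5,199.3,0])
def st():
    o=ctrl.get_obs();R=Rot.from_euler('xyz',o['orientation'],degrees=True).as_matrix()
    np.set_printoptions(precision=2,suppress=True)
    print('t',o['clock'],'tcp',o['tool_pos']*1000,'q',o['joint_pos'],'F',o['force'],'open',o['opening']*1000)
    print('tool y az',np.degrees(np.arctan2(R[1,1],R[0,1])),'yz',R[2,1],'tilt',np.degrees(np.arctan2(R[:,2]@a,-R[2,2])))
    return o['tool_pos']*1000,R
E
python3 - <<'E'
from h import *
T,R=st()
tgt=C0+a*31+z*36+R[:,2]*19
print('to go',tgt-T)
p,d,c=snap('wrist','w2.png')
W=cloud(d,c)*1000
E
```

```text
t 3.15 tcp [501.83 272.03 135.23] q [ 56.58  32.65  -6.93  12.56 -84.3  -73.29] F [-0.29 -0.04 -1.48] open 70.2377659823213
tool y az 168.35628090773463 yz 0.00017018546304353732 tilt -35.722433895772646
to go [  -9.4   -53.22 -114.65]
```

View pics/w2.png

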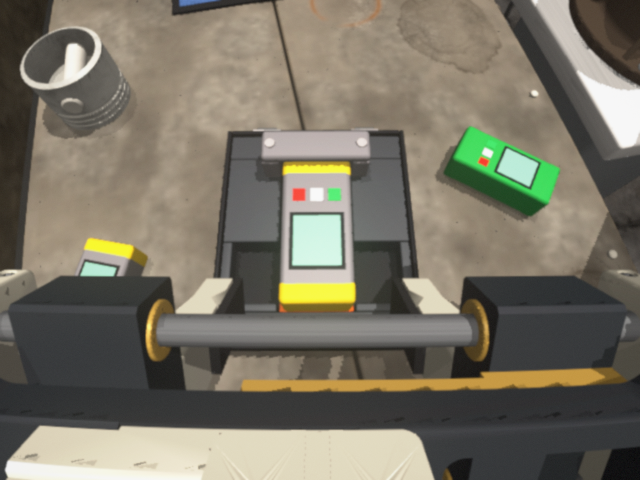

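The gauge sits centred between the fingers (u≈318 against the bar centre at 317) and lines up with the recesses. Descending and closing.

{"op": "servo_tool", "data": {"rows": [[-1.2, -6.6, -14.3, 0, 0, 0], [-1.2, -6.6, -14.3, 0, 0, 0], [-1.2, -6.6, -14.3, 0, 0, 0], [-1.2, -6.6, -14.3, 0, 0, 0], [-1.2, -6.6, -14.3, 0, 0, 0]]}}

```text
clock: 3.62
tool_pos: [0.4974, 0.2381, 0.0709]
orientation: [-179.6, -34.8, -102.0]
force: [0.6, 0.3, 0.1]
opening: 0.0699
```

{"op": "servo_tool", "data": {"rows": [[-1.2, -6.6, -14.3, 0, 0, 0], [-1.2, -6.6, -14.3, 0, 0, 0], [-1, -6.6, -14.3, 0, 0, 0], [0, 0, 0, 0, 0, 0], [0, 0, 0, 0, 0, 0]]}}

```text
clock: 4.03
tool_pos: [0.4939, 0.2184, 0.0282]
orientation: [-179.7, -35.0, -101.9]
force: [-0.0, 0.7, -0.3]
opening: 0.07
```

{"op": "servo_tool", "data": {"rows": [[0, 0, 0, 0, 0, 0], [0, 0, 0, 0, 0, 0], [0, 0, 0, 0, 0, 0], [0, 0, 0, 0, 0, 0], [0, 0, 0, 0, 0, 0]], "fingers": 45}}

```text
clock: 4.45
tool_pos: [0.4937, 0.2199, 0.0283]
orientation: [-179.7, -35.0, -101.9]
force: [-3.7, 1.9, 6.3]
opening: 0.0557
```

```bash
python3 - <<'E'
from h import *
T,R=st()
G=T-R[:,2]*19;D=G-C0;print('grasp in case',D@a,D@np.array([-.98,.199,0]),D[2])
# tilt about held_end lower edge: case (-60,0,10)
P=C0-60*a+10*z
last=T
for f in (3.75,7.5,11.25,15):
    n=P+Rot.from_rotvec(np.radians(f)*e).apply(T-P);print(f,n-last,n-T);last=n
E
```

```text
t 4.45 tcp [493.66 219.89  28.34] q [ 54.52  35.92 -18.29  14.57 -68.95 -75.59] F [-3.75  1.94  6.28] open 55.66472375708065
tool y az 168.33304767598332 yz -0.004656400442552944 tilt -34.9558799337868
grasp in case 32.0948576936587 -0.9234818322201722 43.90878607775247
3.75 [-0.27 -1.35  5.27] [-0.27 -1.35  5.27]
7.5 [-0.34 -1.68  5.17] [-0.61 -3.03 10.44]
11.25 [-0.41 -2.01  5.05] [-1.02 -5.03 15.49]
15 [-0.47 -2.33  4.9 ] [-1.5  -7.36 20.39]
```

The grasp is 8 mm too high at z=44. I'll reopen, lower and close again.

{"op": "servo_tool", "data": {"rows": [[0, 0, 0, 0, 0, 0], [0, 0, 0, 0, 0, 0], [0, 0, 0, 0, 0, 0], [0, 0, -4, 0, 0, 0], [0, 0, -4, 0, 0, 0]], "fingers": 70}}

```text
clock: 4.87
tool_pos: [0.4937, 0.2193, 0.0189]
orientation: [-179.7, -35.0, -101.9]
force: [0.2, 0.6, 0.2]
opening: 0.0699
```

{"op": "servo_tool", "data": {"rows": [[0, 0, 0, 0, 0, 0], [0, 0, 0, 0, 0, 0], [0, 0, 0, 0, 0, 0]]}}

```text
clock: 5.12
tool_pos: [0.4936, 0.2191, 0.019]
orientation: [-179.7, -35.0, -101.8]
force: [-0.2, 0.4, -1.0]
opening: 0.0703
```

{"op": "servo_tool", "data": {"rows": [[0, 0, 0, 0, 0, 0], [0, 0, 0, 0, 0, 0], [0, 0, 0, 0, 0, 0], [0, 0, 0, 0, 0, 0], [0, 0, 0, 0, 0, 0]], "fingers": 45}}

```text
clock: 5.53
tool_pos: [0.4936, 0.2192, 0.0193]
orientation: [-179.7, -35.0, -101.9]
force: [-0.2, 0.0, 1.1]
opening: 0.0561
```

{"op": "servo_tool", "data": {"rows": [[-0.2, -0.7, 2.7, 1.84, -0.37, 0], [-0.2, -0.7, 2.7, 1.84, -0.37, 0], [-0.2, -0.8, 2.6, 1.84, -0.37, 0], [-0.2, -0.8, 2.6, 1.84, -0.37, 0]]}}

```text
clock: 5.87
tool_pos: [0.4926, 0.2161, 0.03]
orientation: [-179.8, -27.2, -101.8]
force: [0.3, -0.2, -4.2]
opening: 0.0558
```

{"op": "servo_tool", "data": {"rows": [[-0.2, -1, 2.5, 1.84, -0.37, 0], [-0.2, -1, 2.5, 1.84, -0.37, 0], [-0.2, -1.1, 2.4, 1.84, -0.37, 0], [-0.2, -1.1, 2.4, 1.84, -0.37, 0]]}}

```text
clock: 6.2
tool_pos: [0.4924, 0.2138, 0.0395]
orientation: [-179.8, -19.5, -101.8]
force: [-2.8, 11.9, -9.9]
opening: 0.0559
```

{"op": "servo_tool", "data": {"rows": [[0, 0, 0, 0, 0, 0], [0, 0, 0, 0, 0, 0], [0, 0, 0, 0, 0, 0]]}}

```text
clock: 6.45
tool_pos: [0.4924, 0.2139, 0.0398]
orientation: [-179.8, -19.6, -101.8]
force: [-2.5, 7.8, -4.7]
opening: 0.0559
```

```bash
python3 - <<'E'
from h import *
T,R=st()
G=T-R[:,2]*19;D=G-C0;print('grasp in case',D@a,D@np.array([-.98,.199,0]),D[2])
p,d,c=snap('wrist','w3.png')
W=cloud(d,c)*1000
hsv=cv2.cvtColor(p,cv2.COLOR_RGB2HSV);H,S,V=[hsv[...,i].astype(int) for i in range(3)]
D=W-C0;X=D@a;Y=D@np.array([-.98,.199,0])
m=(abs(Y)<22)&(X>-80)&(X<70)&(D[...,2]>40)
for lo in range(-80,70,15):
    k=m&(X>=lo)&(X<lo+15)
    if k.sum()>10: print(lo,k.sum(),np.median(D[k],0)[2],np.median(X[k]))
E
```

```text
t 6.45 tcp [492.37 213.85  39.79] q [ 50.95  26.8  -24.62  10.84 -56.56 -70.17] F [-2.54  7.77 -4.71] open 55.851827366788136
tool y az 168.23001799498758 yz -0.003497815264080273 tilt -19.62968493332033
grasp in case 21.413093953941896 -0.8706399048840535 57.686018496541294
-80 2710 61.62434785912298 -71.11112103251367
-65 3854 61.30871327563389 -56.3932741989194
-50 3032 56.75743656087971 -42.20241543819391
-35 3397 60.72291057804627 -27.293407600366983
-20 3764 65.35728412657784 -12.345068328160954
-5 5703 70.29337688260809 0.709065869443714
10 17074 135.06227368696682 22.50852821868911
25 19180 153.83816850764902 27.641883204118336
40 51 79.2646137777241 40.113223657702456
```

View pics/w3.png

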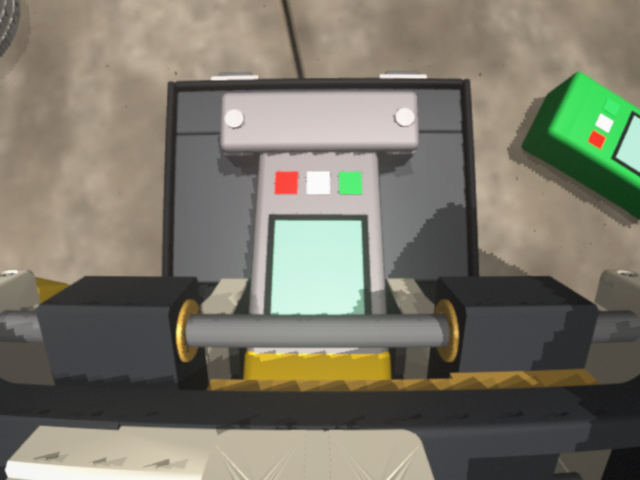

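Free end is up about 17° (lower edge roughly 36 mm above the floor) and the held end is still on the floor under the bridge (v≈155). Step 1 is met. Next I draw it along case +x and lift.

{"op": "servo_tool", "data": {"rows": [[1, 4.9, -0.3, 0, 0, 0], [1, 4.9, 0, 0, 0, 0], [1, 4.9, 0.3, 0, 0, 0], [1, 4.9, 0.5, 0, 0, 0], [1, 4.9, 0.5, 0, 0, 0]]}}

```text
clock: 6.92
tool_pos: [0.4973, 0.2371, 0.0406]
orientation: [-179.8, -19.9, -101.8]
force: [0.6, 0.5, -4.3]
opening: 0.0557
```

{"op": "servo_tool", "data": {"rows": [[1, 4.9, 1, 0, 0, 0], [1, 4.9, 1, 0, 0, 0], [1, 4.9, 2, 0, 0, 0], [0, 0, 0, 0, 0, 0], [0, 0, 0, 0, 0, 0]]}}

```text
clock: 7.33
tool_pos: [0.5001, 0.2516, 0.0446]
orientation: [-179.8, -20.0, -101.8]
force: [-0.7, 0.3, -4.6]
opening: 0.0561
```

{"op": "servo_tool", "data": {"rows": [[0, 0, 5, 0, 0, 0], [0, 0, 8, 0, 0, 0], [0, 0, 10, 0, 0, 0], [0, 0, 12, 0, 0, 0], [0, 0, 15, 0, 0, 0]]}}

```text
clock: 7.75
tool_pos: [0.4999, 0.2509, 0.0958]
orientation: [-179.9, -20.0, -101.8]
force: [-0.1, 0.4, -4.3]
opening: 0.0556
```

```bash
cat >> h.py <<'E'
def tops(tag,res=True):
    p,d,c=snap('wrist',tag);W=cloud(d,c)*1000
    return p,W
E
python3 - <<'E'
from h import *
T,R=st()
p,W=tops('w4.png')
# grey/top surface in tool frame: gauge top points between fingers, ahead of the bar
Q=(W-T)@R
k=(abs(Q[...,1])<20)&(Q[...,2]>-60)&(Q[...,2]<60);k[270:]=0
X=Q[k];print(k.sum());c=np.polyfit(X[:,0],X[:,2],1);print('tool-frame slope deg',np.degrees(np.arctan(c[0])),'z at x=0',c[1],'x range',np.percentile(X[:,0],[1,50,99]))
r=np.abs(X[:,2]-np.polyval(c,X[:,0]));print(np.percentile(r,[50,95]))
E
```

```text
t 7.75 tcp [499.86 250.89  95.76] q [ 52.72  25.3  -17.48   9.45 -65.65 -69.78] F [-0.14  0.41 -4.27] open 55.61493627276047
tool y az 168.25742467410817 yz -0.002379956576887915 tilt -20.00605590998395
13642
tool-frame slope deg 35.619112091665684 z at x=0 -39.5041597534194 x range [24.37 49.52 81.42]
[0.5  1.46]
```

{"op": "servo_tool", "data": {"rows": [[0, 0, 30, 0, 0, 0], [0, 0, 30, 0, 0, 0], [0, -10, 20, 2, -0.4, 0], [0, -20, 10, 4, -0.8, 0], [0, -30, 5, 4.8, -1, 0]]}}

```text
clock: 8.22
tool_pos: [0.5014, 0.1934, 0.1916]
orientation: [-179.7, -8.7, -101.6]
force: [2.9, -0.6, -4.8]
opening: 0.0559
```

{"op": "servo_tool", "data": {"rows": [[0, -30, 0, 4.8, -1, 0], [0, -30, 0, 4.8, -1, 0], [0, -30, 0, 4.8, -1, 0], [0, -30, 0, 4.8, -1, 0], [0, -30, 0, 4.8, -1, 0]]}}

```text
clock: 8.63
tool_pos: [0.4993, 0.0402, 0.1915]
orientation: [-179.6, 15.8, -101.6]
force: [-0.0, -0.3, -4.6]
opening: 0.0557
```

{"op": "servo_tool", "data": {"rows": [[0, -30, 0, 4.8, -1, 0], [0, -30, 0, 4.8, -1, 0], [0, -30, 0, 4.8, -1, 0], [0, -30, 0, 4.8, -1, 0], [0, -30, 0, 4.8, -1, 0]]}}

```text
clock: 9.05
tool_pos: [0.5, -0.1092, 0.1915]
orientation: [-179.6, 40.0, -101.5]
force: [2.2, -0.2, -5.7]
opening: 0.0559
```

{"op": "servo_tool", "data": {"rows": [[0, -30, 0, 4.8, -1, 0], [0, -30, 0, 4.8, -1, 0], [0, -22, 0, 3, -0.6, 0], [0, -10, 0, 1, -0.2, 0], [0, 0, 0, 0, 0, 0]]}}

```text
clock: 9.47
tool_pos: [0.4989, -0.2028, 0.1874]
orientation: [179.7, 53.6, -102.3]
force: [0.4, -0.5, -4.0]
opening: 0.0554
```

```bash
python3 - <<'E'
from h import *
T,R=st()
p,W=tops('w5.png')
Q=(W-T)@R
k=(abs(Q[...,1])<20)&(Q[...,2]>-60)&(Q[...,2]<60)&(Q[...,0]>22)&(Q[...,0]<84);k[270:]=0
X=Q[k];print(k.sum());c=np.polyfit(X[:,0],X[:,2],1);print('slope',np.degrees(np.arctan(c[0])),'z at x=0',c[1])
snap('top','t5.png')
E
```

```text
t 9.4667 tcp [ 498.89 -202.82  187.39] q [-37.53  28.28   4.13 -46.74 -94.32  34.16] F [ 0.45 -0.45 -4.04] open 55.39414613154852
tool y az 167.9499549987252 yz 0.0035481538504254506 tilt 53.64863783170325
13657
slope 35.61371254916628 z at x=0 -40.309321302115734
```

View pics/t5.png

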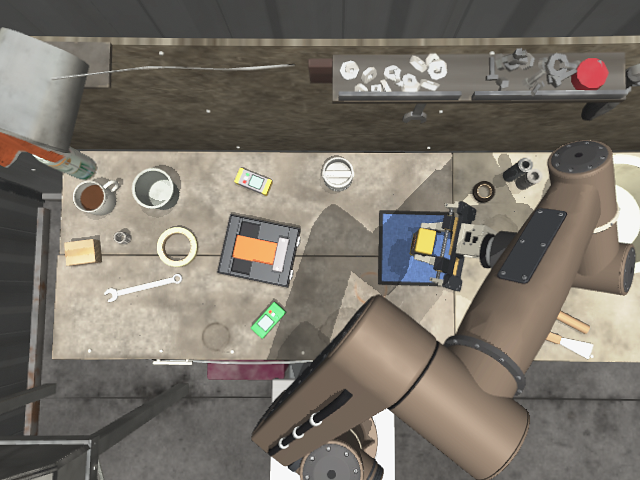

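Top view: the gauge is upright over the mat with the yellow free end showing at (427,243). The wrist is above the red cap with plenty of clearance. Lowering to stand it up.

{"op": "servo_tool", "data": {"rows": [[0, -3, -18, 0.7, -0.1, 0], [0, -4, -18, 0, 0, 0], [0, 0, -18, 0, 0, 0], [0, 0, -18, 0, 0, 0], [0, 0, -14, 0, 0, 0]]}}

```text
clock: 9.98
tool_pos: [0.4999, -0.2048, 0.1023]
orientation: [179.9, 54.3, -101.8]
force: [0.3, 0.4, -4.4]
opening: 0.0559
```

{"op": "servo_tool", "data": {"rows": [[0, 0, -4, 0, 0, 0], [0, 0, -3, 0, 0, 0], [0, 0, -2, 0, 0, 0], [0, 0, -1, 0, 0, 0], [0, 0, 0, 0, 0, 0]]}}

```text
clock: 10.4
tool_pos: [0.5002, -0.2063, 0.0939]
orientation: [180.0, 54.3, -101.8]
force: [0.4, 0.7, -3.8]
opening: 0.0557
```

```bash
python3 - <<'E'
from h import *
T,R=st()
G=T-19*R[:,2];print('est bottom z',G[2]-91.4)
E
```

```text
t 10.4 tcp [ 500.2  -206.25   93.91] q [-37.91  35.47   1.65 -46.86 -88.39  41.71] F [ 0.39  0.67 -3.8 ] open 55.65563316354395
tool y az 168.17385329632393 yz 5.4127407477566614e-05 tilt 54.30372710292834
est bottom z 13.59873794944069
```

{"op": "servo_tool", "data": {"rows": [[0, 0, -2, 0, 0, 0], [0, 0, -2, 0, 0, 0], [0, 0, -2, 0, 0, 0], [0, 0, -1, 0, 0, 0], [0, 0, 0, 0, 0, 0]]}}

```text
clock: 10.82
tool_pos: [0.4998, -0.206, 0.0862]
orientation: [179.9, 54.3, -102.0]
force: [-0.2, -0.7, -4.0]
opening: 0.056
```

{"op": "servo_tool", "data": {"rows": [[0, 0, -1, 0, 0, 0], [0, 0, -1, 0, 0, 0], [0, 0, 0, 0, 0, 0]]}}

```text
clock: 11.07
tool_pos: [0.4999, -0.206, 0.0842]
orientation: [179.9, 54.3, -101.9]
force: [0.1, -0.8, -4.6]
opening: 0.0555
```

{"op": "servo_tool", "data": {"rows": [[0, 0, -1, 0, 0, 0], [0, 0, 0, 0, 0, 0]]}}

```text
clock: 11.23
tool_pos: [0.4999, -0.206, 0.0833]
orientation: [179.9, 54.3, -101.9]
force: [-0.2, 0.7, -4.4]
opening: 0.0557
```

{"op": "servo_tool", "data": {"rows": [[0, 0, -1, 0, 0, 0], [0, 0, 0, 0, 0, 0]]}}

```text
clock: 11.4
tool_pos: [0.4999, -0.2061, 0.0828]
orientation: [179.9, 54.3, -101.9]
force: [-0.7, -0.6, -0.3]
opening: 0.0556
```

{"op": "servo_tool", "data": {"rows": [[0, 0, -1, 0, 0, 0], [0, 0, 0, 0, 0, 0]]}}

```text
clock: 11.57
tool_pos: [0.4999, -0.2061, 0.0827]
orientation: [-180.0, 54.4, -101.8]
force: [-2.2, -0.7, 5.5]
opening: 0.0557
```

Contact made. I'll ease off, release, and check that it stands.

{"op": "servo_tool", "data": {"rows": [[0, 0, 0.8, 0, 0, 0], [0, 0, 0, 0, 0, 0]]}}

```text
clock: 11.73
tool_pos: [0.4999, -0.2061, 0.0827]
orientation: [179.9, 54.3, -101.9]
force: [-1.9, -1.6, 2.2]
opening: 0.0557
```

{"op": "servo_tool", "data": {"rows": [[0, 0, 0, 0, 0, 0], [0, 0, 0, 0, 0, 0], [0, 0, 0, 0, 0, 0], [0, 0, 0, 0, 0, 0], [0, 0, 0, 0, 0, 0]], "fingers": 72}}

```text
clock: 12.15
tool_pos: [0.4999, -0.2059, 0.0821]
orientation: [179.9, 54.3, -101.9]
force: [-0.5, 0.1, -0.9]
opening: 0.0716
```

```bash
python3 - <<'E'
from h import *
T,R=st()
p,W=tops('w6.png')
Q=(W-T)@R
k=(abs(Q[...,1])<20)&(Q[...,2]>-60)&(Q[...,2]<60)&(Q[...,0]>22)&(Q[...,0]<84);k[270:]=0
X=Q[k];print(k.sum());c=np.polyfit(X[:,0],X[:,2],1);print('slope',np.degrees(np.arctan(c[0])),'z at x=0',c[1])
print('display face along a (rel mat centre)',np.median((W[k]-np.array([496,-220,0]))@a),'lateral along e',np.percentile(((W-np.array([496,-220,0]))@e)[k],[1,50,99]))
p,d,c=snap('top','t6.png');W=cloud(d,c)*1000
k=(W[...,2]>112)&(W[...,2]<132)&(abs(W[...,0]-496)<60)&(abs(W[...,1]+220)<50)
hsv=cv2.cvtColor(p,cv2.COLOR_RGB2HSV);H,S,V=[hsv[...,i].astype(int) for i in range(3)]
m=(H>18)&(H<35)&(S>130)&(V>100);m[:205]=0;m[285:]=0;m[:,:375]=0;m[:,460:]=0
v,u=np.nonzero(m&k);print(len(u),'top z',np.median(W[m&k][:,2]),rect(world(c,u,v,z=.124)))
E
```

```text
t 12.15 tcp [ 499.95 -205.95   82.15] q [-37.91  36.38   1.38 -46.89 -87.64  42.52] F [-0.48  0.08 -0.86] open 71.58029525063914
tool y az 168.17506142754263 yz 0.0011440483863930928 tilt 54.34144476952511
14355
slope 35.84805124065464 z at x=0 -41.132223150889224
display face along a (rel mat centre) -18.644697157933123 lateral along e [-18.78   0.82  20.45]
362 top z 124.10856436684648 (array([ 494.9, -216.1]), array([39.7, 55.3]), 78.3)
```

The gauge stands upright at (495,-216), with its top at 124 mm. I'll withdraw, swing the tool over, and come back in from the other side.

{"op": "servo_tool", "data": {"rows": [[-2.3, -11.2, 8.2, 0, 0, 0], [-2.3, -11.2, 8.2, 0, 0, 0], [-2.3, -11.2, 8.2, 0, 0, 0], [-2.3, -11.2, 8.2, 0, 0, 0], [-2.3, -11.2, 8.2, 0, 0, 0]]}}

```text
clock: 12.67
tool_pos: [0.4882, -0.2638, 0.1244]
orientation: [180.0, 54.3, -101.9]
force: [0.1, -0.5, -0.3]
opening: 0.0719
```

{"op": "servo_tool", "data": {"rows": [[0, 0, 20, 0, 0, 0], [0, 0, 30, -3, 0.6, 0], [0, 0, 30, -4.9, 1, 0], [1, 2, 10, -4.9, 1, 0], [1, 6, 0, -4.9, 1, 0]]}}

```text
clock: 13.08
tool_pos: [0.4917, -0.2569, 0.2183]
orientation: [-179.4, 35.8, -101.6]
force: [0.1, 1.1, -0.1]
opening: 0.0725
```

{"op": "servo_tool", "data": {"rows": [[1.4, 8, 0, -4.9, 1, 0], [1.4, 8, 0, -4.9, 1, 0], [1.4, 8, 0, -4.9, 1, 0], [1.4, 8, 0, -4.9, 1, 0], [1.4, 8, 0, -4.9, 1, 0]]}}

```text
clock: 13.5
tool_pos: [0.4982, -0.2141, 0.2158]
orientation: [-179.6, 11.1, -101.8]
force: [-0.4, -0.0, -0.4]
opening: 0.072
```

{"op": "servo_tool", "data": {"rows": [[1.4, 8, 0, -4.9, 1, 0], [1.4, 8, 0, -4.9, 1, 0], [1.4, 8, 0, -4.9, 1, 0], [1.4, 8, 0, -4.9, 1, 0], [1.4, 8, 0, -4.9, 1, 0]]}}

```text
clock: 13.92
tool_pos: [0.505, -0.1735, 0.2155]
orientation: [-179.5, -13.9, -101.9]
force: [-0.5, -1.3, -0.1]
opening: 0.0722
```

{"op": "servo_tool", "data": {"rows": [[1.4, 8, 0, -4.9, 1, 0], [1.4, 8, 0, -4.9, 1, 0], [1.4, 8, 0, -4.9, 1, 0], [1.4, 8, 0, -2, 0.4, 0], [0, 0, 0, 0, 0, 0]]}}

```text
clock: 14.33
tool_pos: [0.5105, -0.1404, 0.2135]
orientation: [-179.6, -31.0, -101.7]
force: [-0.3, -0.4, 0.3]
opening: 0.0718
```

```bash
python3 - <<'E'
from h import *
T,R=st()
G=np.array([495,-216.1,0])+4*a+72*z
print('togo',G+19*R[:,2]-T)
p,d,c=snap('wrist','w7.png')
E
```

```text
t 14.3333 tcp [ 510.55 -140.45  213.47] q [ 23.34  11.77 -30.95  27.2  -68.37 -49.86] F [-0.31 -0.37  0.34] open 71.81006798067212
tool y az 168.49831787894075 yz -0.0053983907150817745 tilt -30.96562293123319
togo [ -16.62  -81.33 -157.77]
```

View pics/w7.png

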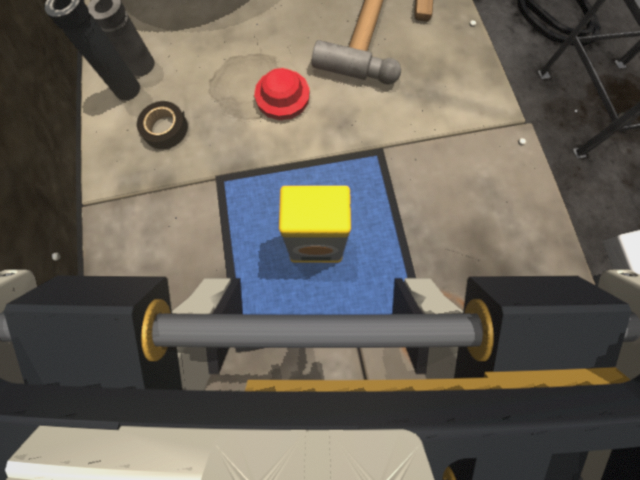

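The gauge stands on the mat at about (315,215) with its sensor window facing the camera, centred between the fingers. I'll grip higher, at gauge x≈28, so the palm clears its top corner.

{"op": "servo_tool", "data": {"rows": [[0, 2, -5, -4.6, 0.93, 0], [0, 2, -10, -4.6, 0.93, 0], [0, 2, -15, -4.6, 0.93, 0], [0, 0, 0, 0, 0, 0], [0, 0, 0, 0, 0, 0]]}}

```text
clock: 14.8
tool_pos: [0.5096, -0.1364, 0.1827]
orientation: [-179.7, -44.9, -101.8]
force: [-0.3, 1.2, 0.7]
opening: 0.0721
```

```bash
python3 - <<'E'
from h import *
T,R=st()
G=np.array([495,-216.1,0])+4*a+92*z
print('togo',G+19*R[:,2]-T,R[:,2])
E
```

```text
t 14.8 tcp [ 509.61 -136.37  182.75] q [ 28.39  19.19 -35.74  34.93 -71.29 -62.5 ] F [-0.31  1.18  0.72] open 72.09489852171873
tool y az 168.42575319277236 yz -0.0037340061189216067 tilt -44.86257918467922
togo [ -16.46  -88.95 -104.21] [-0.14 -0.69 -0.71]
```

{"op": "servo_tool", "data": {"rows": [[-1.6, -8.9, -10.4, 0, 0, 0], [-1.6, -8.9, -10.4, 0, 0, 0], [-1.6, -8.9, -10.4, 0, 0, 0], [-1.6, -8.9, -10.4, 0, 0, 0], [-1.6, -8.9, -10.4, 0, 0, 0]]}}

```text
clock: 15.22
tool_pos: [0.5025, -0.1815, 0.1326]
orientation: [-179.3, -44.6, -102.2]
force: [-0.4, -0.7, 0.2]
opening: 0.072
```

{"op": "servo_tool", "data": {"rows": [[-1.6, -8.9, -10.4, 0, 0, 0], [-1.6, -8.9, -10.4, 0, 0, 0], [-1.6, -8.9, -10.4, 0, 0, 0], [0, 0, 0, 0, 0, 0], [0, 0, 0, 0, 0, 0]]}}

```text
clock: 15.63
tool_pos: [0.4974, -0.2083, 0.1014]
orientation: [-179.4, -44.7, -102.1]
force: [0.1, -0.2, 0.3]
opening: 0.0719
```

```bash
python3 - <<'E'
from h import *
T,R=st()
G=np.array([495,-216.1,0])+4*a+92*z
print('togo',G+19*R[:,2]-T,R[:,2])
E
```

```text
t 15.6333 tcp [ 497.35 -208.26  101.44] q [ 19.62  23.32 -45.19  45.4  -58.09 -68.9 ] F [ 0.14 -0.22  0.31] open 71.87434813790969
tool y az 168.31429646806538 yz -0.007870358417839785 tilt -44.75067388132026
togo [ -4.16 -17.04 -22.94] [-0.14 -0.69 -0.71]
```

{"op": "servo_tool", "data": {"rows": [[-1, -4.3, -5.8, 0, 0, 0], [-1, -4.3, -5.8, 0, 0, 0], [-1, -4.3, -5.8, 0, 0, 0], [-1, -4, -5.6, 0, 0, 0], [0, 0, 0, 0, 0, 0]]}}

```text
clock: 16.05
tool_pos: [0.4921, -0.225, 0.076]
orientation: [-179.7, -44.9, -101.8]
force: [-0.5, -0.1, -0.5]
opening: 0.0722
```

```bash
python3 - <<'E'
from h import *
T,R=st()
G=np.array([495,-216.1,0])+4*a+92*z
print('togo',G+19*R[:,2]-T,R[:,2])
E
```

```text
t 16.05 tcp [ 492.12 -224.97   76.01] q [ 17.03  25.1  -47.73  49.54 -54.72 -71.76] F [-0.55 -0.07 -0.51] open 72.15672578771144
tool y az 168.42891525262363 yz -0.003953061892367271 tilt -44.90475197001252
togo [ 1.04 -0.36  2.54] [-0.14 -0.69 -0.71]
```

{"op": "servo_tool", "data": {"rows": [[0, 0, 0, 0, 0, 0], [0, 0, 0, 0, 0, 0], [0, 0, 0, 0, 0, 0], [0, 0, 0, 0, 0, 0], [0, 0, 0, 0, 0, 0]], "fingers": 45}}

```text
clock: 16.47
tool_pos: [0.4941, -0.2238, 0.0774]
orientation: [-179.4, -44.8, -101.9]
force: [2.3, -1.1, 2.1]
opening: 0.056
```

{"op": "servo_tool", "data": {"rows": [[0, 0, 3, 0, 0, 0], [0, 0, 8, 0, 0, 0], [0, 0, 20, 0, 0, 0], [0, 0, 25, 0, 0, 0], [0, 0, 25, 0, 0, 0]]}}

```text
clock: 16.88
tool_pos: [0.492, -0.2242, 0.1585]
orientation: [-179.7, -44.9, -101.7]
force: [0.3, -0.8, -4.5]
opening: 0.056
```

{"op": "servo_tool", "data": {"rows": [[0, 0, 20, 0, 0, 0], [0, 0, 15, 2, -0.4, 0], [0, 0, 5, 4, -0.8, 0], [0, 0, 0, 4.9, -1, 0], [0, 0, 0, 4.9, -1, 0]]}}

```text
clock: 17.3
tool_pos: [0.4926, -0.2233, 0.1983]
orientation: [-179.7, -28.4, -101.7]
force: [0.6, -1.1, -5.3]
opening: 0.0559
```

{"op": "servo_tool", "data": {"rows": [[0, 0, 0, 4.9, -1, 0], [0, 0, 0, 4.9, -1, 0], [0, 0, 0, 4.9, -1, 0], [0, 0, 0, 4.9, -1, 0], [0, 0, 0, 4.9, -1, 0]]}}

```text
clock: 17.72
tool_pos: [0.4924, -0.2229, 0.1984]
orientation: [-179.8, -3.4, -101.7]
force: [-0.6, -0.2, -4.0]
opening: 0.056
```

{"op": "servo_tool", "data": {"rows": [[0, 0, 0, 4.9, -1, 0], [0, 0, 0, 4.9, -1, 0], [0, 0, 0, 4.9, -1, 0], [0, 0, 0, 4.9, -1, 0], [0, 0, 0, 4.9, -1, 0]]}}

```text
clock: 18.13
tool_pos: [0.4932, -0.2231, 0.1989]
orientation: [-179.8, 21.6, -101.6]
force: [-0.6, -0.0, -4.7]
opening: 0.0559
```

{"op": "servo_tool", "data": {"rows": [[0, 0, 0, 4.9, -1, 0], [0, 0, 0, 4.9, -1, 0], [0, 0, 0, 4, -0.8, 0], [0, 0, 0, 2, -0.4, 0], [0, 0, 0, 0, 0, 0]]}}

```text
clock: 18.55
tool_pos: [0.4921, -0.2248, 0.1963]
orientation: [179.8, 37.6, -102.1]
force: [-0.4, -0.7, -4.4]
opening: 0.0561
```

```bash
cat >> h.py <<'E'
def under(tag):
    T,R=st();p,W=tops(tag);Q=(W-T)@R
    k=(abs(Q[...,1])<20)&(Q[...,2]>-70)&(Q[...,2]<60)&(Q[...,0]>18)&(Q[...,0]<100);k[270:]=0
    X=Q[k];c=np.polyfit(X[:,0],X[:,2],1);r=X[:,2]-np.polyval(c,X[:,0]);X=X[abs(r)<3];c=np.polyfit(X[:,0],X[:,2],1)
    print(len(X),'slope',np.degrees(np.arctan(c[0])),'z0',c[1],'x',np.percentile(X[:,0],[0,100]))
    S=W[k][abs(r)<3];print('face: along a',np.percentile((S-np.array([496,-220,0]))@a,[0.5,99.5]),'z',np.percentile(S[:,2],[1,50,99]),'lat',np.percentile((S-np.array([496,-220,0]))@e,[1,99]))
    return T,R,W
E
python3 - <<'E'
from h import *
under('w8.png')
E
```

```text
t 18.55 tcp [ 492.07 -224.78  196.33] q [-31.05  21.15   0.95 -35.32 -85.19  27.  ] F [-0.39 -0.71 -4.43] open 56.123071200092525
tool y az 168.05007963763728 yz 0.0029666694058535503 tilt 37.620981460279786
4696 slope 45.21668421628669 z0 -69.26633139701505 x [28.73 41.64]
face: along a [-55.97 -51.93] z [192.12 201.9  210.15] lat [-22.85  16.32]
```

View pics/w8.png

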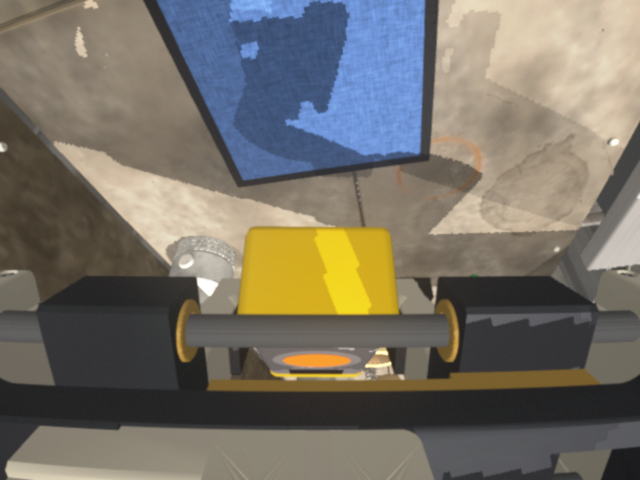

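The yellow free-end face shows at (318,270) and the amber window at (315,360), now facing up. It needs about 7° more to be level. I'll level it, then lower.

{"op": "servo_tool", "data": {"rows": [[0, -2, -10, 3.5, -0.7, 0], [0, -2, -25, 3.5, -0.7, 0], [0.5, -2, -30, 0, 0, 0], [0.5, -2, -30, 0, 0, 0], [0, 0, -25, 0, 0, 0]]}}

```text
clock: 19.02
tool_pos: [0.4941, -0.2317, 0.0765]
orientation: [179.9, 44.4, -101.8]
force: [-0.7, -0.8, -4.5]
opening: 0.0558
```

{"op": "servo_tool", "data": {"rows": [[0, 0, -12, 0, 0, 0], [0, 0, -6, 0, 0, 0], [0, 0, 0, 0, 0, 0], [0, 0, 0, 0, 0, 0]]}}

```text
clock: 19.35
tool_pos: [0.4949, -0.2322, 0.0614]
orientation: [-179.9, 44.5, -101.7]
force: [0.2, -0.1, -4.8]
opening: 0.0558
```

```bash
python3 - <<'E'
from h import *
T,R,W=under('w9.png')
print('togo',np.array([493.3,-233.2,16.1])-T)
p,d,c=snap('top');W=cloud(d,c)*1000
D=W-np.array([496,-220,0]);A=D@a;B=D@e
k=(abs(B)<18)&(A>-20)&(A<100)&(W[...,2]>50)&(W[...,2]<110)
cf=np.polyfit(A[k],W[k][:,2],1);print(k.sum(),'top-cam underside slope deg',np.degrees(np.arctan(cf[0])),'z mid',np.median(W[k][:,2]),'A range',np.percentile(A[k],[0,100]))
E
```

```text
t 19.35 tcp [ 494.93 -232.19   61.36] q [-35.39  33.81  -1.02 -40.72 -79.76  40.21] F [ 0.21 -0.15 -4.84] open 55.801808804369294
tool y az 168.23680024181132 yz -0.0009180955304234351 tilt 44.458106881795274
1851 slope -39.18794782680871 z0 65.16218752695279 x [78.1  89.95]
face: along a [-79.79 -68.9 ] z [3.67 4.91 6.15] lat [-18.42  20.7 ]
togo [ -1.63  -1.01 -45.26]
470 top-cam underside slope deg -3.0601757912978917 z mid 88.79345901323299 A range [-19.74  61.31]
```

{"op": "servo_tool", "data": {"rows": [[-0.5, 0, -9, 0, 0, 0], [-0.5, -1, -9, 0, 0, 0], [-0.5, 0, -9, 0, 0, 0], [0, 0, -6, 0, 0, 0], [0, 0, -3, 0, 0, 0]]}}

```text
clock: 19.87
tool_pos: [0.4921, -0.2328, 0.0224]
orientation: [179.8, 44.6, -102.0]
force: [0.4, -0.4, -3.9]
opening: 0.0556
```

{"op": "servo_tool", "data": {"rows": [[0, 0, -1, 0, 0, 0], [0, 0, 0, 0, 0, 0], [0, 0, 0, 0, 0, 0]]}}

```text
clock: 20.12
tool_pos: [0.4928, -0.2333, 0.0231]
orientation: [179.9, 44.5, -101.9]
force: [0.1, -0.4, -3.8]
opening: 0.0558
```

```bash
python3 - <<'E'
from h import *
T,R=st()
print('togo',np.array([493.3,-233.2,16.1])-T)
p,d,c=snap('top');W=cloud(d,c)*1000
D=W-np.array([496,-220,0]);A=D@a;B=D@e
k=(abs(B)<18)&(A>-15)&(A<52)&(W[...,2]>35)&(W[...,2]<75)
r=np.zeros(k.sum())
for i in range(3):
    AA,Z=A[k],W[k][:,2];g=abs(r)<3;cf=np.polyfit(AA[g],Z[g],1);r=Z-np.polyval(cf,AA)
print(g.sum(),'slope deg',np.degrees(np.arctan(cf[0])),'z at 0',cf[1])
E
```

```text
t 20.1167 tcp [ 492.79 -233.27   23.06] q [-35.68  36.79  -1.84 -41.13 -77.1   42.82] F [ 0.06 -0.36 -3.82] open 55.784086288615136
tool y az 168.166440099148 yz 0.0007451029666828979 tilt 44.52688241861801
togo [ 0.51  0.07 -6.96]
236 slope deg -1.7869282757430596 z at 0 50.731601283485205
```

{"op": "servo_tool", "data": {"rows": [[0, 0, -1.5, 1, -0.2, 0], [0, 0, -1.5, 0, 0, 0], [0, 0, -1, 0, 0, 0], [0, 0, 0, 0, 0, 0]]}}

```text
clock: 20.5
tool_pos: [0.4926, -0.2332, 0.0187]
orientation: [179.9, 45.6, -101.9]
force: [0.0, 0.5, -3.3]
opening: 0.0558
```

{"op": "servo_tool", "data": {"rows": [[0, 0, -1, 0, 0, 0], [0, 0, -1, 0, 0, 0], [0, 0, 0, 0, 0, 0]]}}

```text
clock: 20.75
tool_pos: [0.4928, -0.2331, 0.017]
orientation: [179.9, 45.5, -101.9]
force: [-0.0, 0.2, -4.0]
opening: 0.0559
```

{"op": "servo_tool", "data": {"rows": [[0, 0, -1, 0, 0, 0], [0, 0, 0, 0, 0, 0]]}}

```text
clock: 20.92
tool_pos: [0.4928, -0.2332, 0.0169]
orientation: [180.0, 45.6, -101.8]
force: [-0.9, -0.5, 2.0]
opening: 0.056
```

{"op": "servo_tool", "data": {"rows": [[0, 0, -0.3, 0, 0, 0], [0, 0, 0, 0, 0, 0]]}}

```text
clock: 21.08
tool_pos: [0.4928, -0.2332, 0.0168]
orientation: [180.0, 45.6, -101.8]
force: [-2.2, -1.6, 5.2]
opening: 0.0557
```

{"op": "servo_tool", "data": {"rows": [[0, 0, 0, 0, 0, 0], [0, 0, 0, 0, 0, 0], [0, 0, 0, 0, 0, 0], [0, 0, 0, 0, 0, 0], [0, 0, 0, 0, 0, 0]], "fingers": 72}}

```text
clock: 21.5
tool_pos: [0.4927, -0.233, 0.0156]
orientation: [179.9, 45.6, -101.9]
force: [-0.0, 0.4, -0.0]
opening: 0.072
```

{"op": "servo_tool", "data": {"rows": [[-1.5, -7, 7, 0, 0, 0], [-1.5, -7, 7, 0, 0, 0], [-1.5, -7, 8, 0, 0, 0], [-1.5, -7, 8, 0, 0, 0], [-1.5, -7, 10, 0, 0, 0]]}}

```text
clock: 21.92
tool_pos: [0.485, -0.2693, 0.0567]
orientation: [179.9, 45.5, -101.9]
force: [0.5, -0.1, -0.4]
opening: 0.0719
```

{"op": "servo_tool", "data": {"rows": [[-2, -10, 20, 0, 0, 0], [-2, -10, 20, 0, 0, 0], [-2, -10, 20, 0, 0, 0], [-2, -10, 10, 0, 0, 0], [0, 0, 0, 0, 0, 0]]}}

```text
clock: 22.33
tool_pos: [0.4775, -0.3115, 0.1291]
orientation: [-179.7, 45.3, -101.7]
force: [0.2, 0.1, -0.2]
opening: 0.0722
```

```bash
python3 - <<'E'
from h import *
st()
p,d,c=snap('top');W=cloud(d,c)*1000
D=W-np.array([496,-220,0]);A=D@a;B=D@e
k=(abs(B)<60)&(A>-90)&(A<90)&(W[...,2]>30)&(W[...,2]<60)
n,l,s,ce=cv2.connectedComponentsWithStats(k.astype(np.uint8));k=l==1+np.argmax(s[1:,4])
v,u=np.nonzero(k);print(k.sum(),rect(world(c,u,v,z=.044)))
M=np.c_[W[k][:,:2],np.ones(k.sum())];g=np.ones(k.sum(),bool)
for _ in range(4): s=np.linalg.lstsq(M[g],W[k][g,2],rcond=None)[0];g=abs(W[k][:,2]-M@s)<2.5
print('tilt deg',np.degrees(np.hypot(*s[:2])),'median z',np.median(W[k][:,2]))
cv2.imwrite('pics/end.png',cv2.resize(p[150:350,80:560,::-1],None,fx=1.6,fy=1.6))
E
```

```text
t 22.3333 tcp [ 477.51 -311.47  129.11] q [-41.54  33.18   7.59 -38.26 -90.65  38.52] F [ 0.16  0.12 -0.22] open 72.22860017432623
tool y az 168.10210239283427 yz -0.0036931682543735467 tilt 45.31277332987024
990 (array([ 493.5, -219.5]), array([120.1,  56. ]), 77.7)
tilt deg 0.16578510088278142 median z 44.74993025798069
```

View pics/end.png

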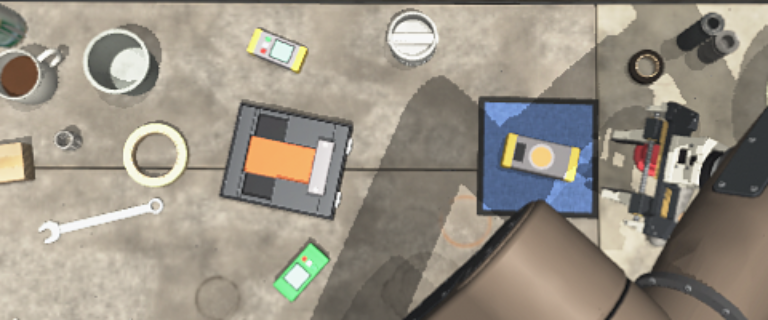

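The gauge lies flat, window up, at about (540,155) in the crop, centred on the blue mat. The piston, tape and red cap are where they were. Handing in.

```bash
python3 -c "
from plant import ctrl
print(ctrl.close_job())"
```

```text
the job is handed in; nothing more can be done
None
```

The gauge is out of its case and lying in the middle of the mat, display down and sensor window up. I handed the job in at about 22 s.

**How it went:** I gripped the gauge at the recesses and raised the free end about 17° while the tucked end stayed on the cutout floor. I then drew it clear of the bridge and stood it upright on the mat. From there I took it again from the other side, turned it over, lowered it and let go.

**Last checks:**
- **Position:** the centre measured about 2.5 mm from the mat centre, and the upper face was at 44.7 mm (44 expected).
- **Flatness:** tilt is about 0.2°.
- **Contact forces:** the wrist force read about 10 N or less at every step where the gauge touched the mat.
- **Robot:** the gripper is open and clear, with force readings near zero.
- **Bystanders:** the piston, tape roll and red cap look unmoved in the last picture; I didn't measure them. The red cap was partly hidden by the gripper above it.

**What disagreed:**
- My first close on the gauge came out 8 mm too high, so I reopened, lowered and gripped again.
- Before release, the two cameras differed by 2–3° on how level the gauge was. I corrected by 1°.

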